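# Lock the bayonet cap on the sloping sample port

### The arm

A 6-joint arm with a two-finger parallel gripper is mounted at the origin on a cart in front of the work surface, level with it; the furniture and walls round the work are solid. World frame = base frame: x ahead of the robot, y to its left, z up, the work surface at z = 0. Lengths are in m, angles in rad, forces in N, time in s.
With the tool pointing down it reaches from about 0.3 to 0.875 m from the base axis. Payload 6.4 kg.
Tool frame: the origin (TCP) lies midway between the tips of the shut fingers; the grasp point (between the pads) lies 19 mm behind it (ctrl.pinch_z is the distance from the TCP to the grasp point, in m); z points along the fingers, y is the line along which they close (so a half turn about z gives the same grasp; the last joint's range is limited). The gripper opens to 85 mm and grips with 20 to 120 N. Pads are 22 mm wide; open, the fingers measure 114 mm over their backs; the gripper's body (76 mm by 85 mm) begins 54 mm behind the grasp point. The pads swing forward as they close: fully open they stand 13 mm farther back than shut.
Start: joints at [1.075, 0.181, 1.607, -0, 1.354, -0.206], TCP at [0.164, 0.551, 0.231] pointing down, gripper open.
Joint ranges: [-2.99, 2.99], [-0.89, 2.07], [0.3, 2.58], [-1.14, 4.28], [0, 2.63], [-3.12, 3.12]. Speed limits (rad/s): [2.57, 2.57, 3.01, 3.14, 3.14, 3.14].

### API

Orientations are given as a unit quaternion [w, x, y, z].
In Python, from bench import ctrl gives the robot as it stands.
- The arm moves only by the tool apply_moves, never from a script. Its argument "moves" is a list of rows, each an object with "jaw": the opening, from 0 (shut) to 1 (fully open); "offset": the shift along the tool's x, y, z in mm, a list of three; "rot": the turn, a rotation vector about the tool's x, y, z in degrees, a list of three. In form: [{"jaw": jaw, "offset": [dx, dy, dz], "rot": [ax, ay, az]}, ...]. A call has exactly 5 rows; each row shifts and turns the commanded pose from where the row before left it, along the tool's axes as they then stand; what a row does not reach is not made up. A row lasts 1/8 s, in which the tool goes at most 62.5 mm and 10.7 degrees, less where a joint would pass 70% of its speed; a pose out of reach is approached as far as the arm can. A call is refused whole if a number of a shift passes 62.5 or a number of a turn 10.7, either way. A call with a gripper value outside its range is refused whole. The fingers move at their own pace and stop on an object; the grip force is fixed at half the most. Time passes only in rows, so rows that do not move let the fingers close, or fill a call up. It gives the time, the measured TCP pose, the force, the opening and the grip force at its end, in the units of the state.
- ctrl.get_obs(): the state, without advancing time (a new reading comes with each control period).
- ctrl.camera(name): name is "scene" or "side" or "wrist"; returns (picture, depth): 384x512x3 uint8, red, green, blue; 384x512 float32, m along the optical axis (not along the pixel's ray), 0 where there is no reading.
- ctrl.camera_params(name): a dict with "K" (3x3 intrinsics, pixels), "dist" ([k1, k2, p1, p2, k3] as OpenCV has them; the pictures are not rectified), "cam_to_world" (4x4, takes a point from camera to world coordinates); the wrist camera has in their place "mount" (4x4, takes a point from camera to tool coordinates, whose origin is the TCP and whose axes are the flange's). Camera axes: x right, y down, z forward; pixel columns grow to the right and rows downward; lengths in m; the calibration is good to about 2 mm. A picture is of the moment at which its call begins: read the wrist's pose just before it. camera_params takes no time and is no camera call.
- ctrl.hand_in(): hands the job in; it is judged then, once.
Trained networks look in the newest picture that a camera, given by its name, has taken for a name from the list of things; names that differ only in an ending like _2 or _b are one class to them, and where a whole thing is asked for, a point or a joint stands for the part that bears it (a point fixed in the world has none). Each returns a list of dicts, best first, with "score" (0 to 1); they miss things now and then, are a little off and sometimes report something else, mostly with a low value. They report only what shows in the picture. A call takes as long as a camera call. They do not tell look-alikes from the thing itself.
- ctrl.outline_of(camera, target): "region" (384x512 bool, what is visible of it) and "position" ([column, row] in pixels, amid what is visible of it).
The state is a dict: "time_s": time; "q": joint angles; "dq": joint speeds; "joint_efforts": joint torques, N m; "eef_pos": TCP position; "eef_rot": TCP orientation; "wrist_force": force on the tool from outside, world axes, zero at the start; "torque": the same for the moment, N m; "opening": opening from 0.0 (shut) to 1.0 (fully open); "grasp_force": force on a finger pad.
Only numpy, scipy, OpenCV 4.12 (cv2) and the standard library are available. Lean on these libraries where they do the work, as an engineer would, in place of code of your own. Each camera call takes 0.05 s, during which the arm holds its last target. There are 200 camera calls.

### The job

Close the sample port of the white reader with the blue bayonet cap: bring the cap's two pins in over the slots marked by the red dots, push it down against the spring and turn it a quarter-turn clockwise to the green dots, where it springs up a little and stays locked, then let go. Leave the brown bottle, the vial and the beaker standing where they are.

Things in the scene. Friction and masses are not known exactly. Their poses are not given: they have to be found in the camera images.
- cap: Loose blue bayonet cap, 50-95 g, 56 mm high, standing upright at the start. Origin: centre of the plug's underside; z up its axis. Plug 40 mm diameter, z 0-20, lower edge bevelled 4 mm. Two 8 mm round pins stick out along +x and -x to 27 mm from the axis, centre lines at z = 6 mm. Flange 62 mm diameter, z 20-26 mm. Same after a half turn about z.
- cap_grip (a point): Middle of the cap's bar grip, on its axis, 43 mm above the cap's origin; the bar is 50 mm long along the cap's x (straight above the pins, white line on top), 14 mm wide along y, z 26 to 56 mm.
- port: Grey collar on the reader's slope, outside diameter 80, bore 44 mm. Origin: on its axis, at its foot on the slope; z: collar axis, 30 degrees from vertical; x: up the slope; y level. Top at z = 36 mm. Two pin slots, 12 mm wide, out to 30 mm from the axis, at 80 and 260 degrees from +x towards +y (red dots). Locked position: pins at 0 and 180 degrees (along x, green dots).
- port_top (a point): Centre of the collar's top, 36 mm up the axis from the port's origin. The lip is 8 mm thick (z 28-36); under it the pins turn only clockwise seen from outside, 80 degrees, to a stop. At that end the lip's underside is at z = 31, and the pins spring up into this recess. Cap origin above the port's: under 18 mm to turn, 16 with flange on the collar, 21 when locked.
- plunger_top (a point): Centre of the flat black spring plunger (36 mm disc) in the bore, pressed along the collar's axis: 26 mm above the port's origin at rest; about 2 N at first and 0.9 N more per mm, 14 mm travel. The cap just resting on it, pins in the slots, has its origin 26 mm above the port's. It pushes the cap back up.
- reader: White wedge-shaped reader, fixed in a run, placed anew each time: 150 mm deep (x -80 to 70), 200 mm wide in y; origin: centre of its underside, z up. Its face slopes 30 degrees, from 30 mm high in front (-x) to 106 mm at x = 52 mm. The collar's foot is at x -12, y 30, z 69 mm. Display and keys are not used.
- dye_bottle: Bystander: brown bottle with an orange-red cap, 43 mm diameter, 83 mm high, loose; origin: centre of its underside.
- vial: Bystander: small clear vial with a black lid, 25 mm diameter, 50 mm high, loose; origin: centre of its underside.
- beaker: Bystander: clear beaker, 53 mm diameter, 70 mm high, loose; origin: centre of its underside.
Things that resemble listed ones, but are neither listed nor needed, are in the scene too. There is more than one size of the cap; the one meant has the size given above.

How it is judged:
On the way, in this order (a step that is already met when the one before it is completed fails the run):
1. the cap sits in the collar, pins in the slots, not yet pushed or turned (z of cap in the frame of port between 0.024 and 0.031 m and x of cap in the frame of port between -0.003 and 0.003 m and y of cap in the frame of port between -0.003 and 0.003 m and angle between the x axis of cap and the x axis of port, either way round above 0.96 rad), for 0.05 s.
2. the cap is pushed down against the spring (z of cap in the frame of port below 0.0185 m), for 0.05 s.
At the end, for the whole second after the job is handed in: Cap locked and at rest: bar within 10 degrees of the green dots, sprung up into the recess (origin 19.2 to 22.5 mm above the collar's foot, within 4 mm of its axis, square within 7 degrees); bottle, vial and beaker within 11 degrees of upright and 20 mm of where they stood (angle between the x axis of cap and the x axis of port, either way round below 0.17 rad and angle between the z axis of cap and the z axis of port, either way round below 0.12 rad and z of cap in the frame of port between 0.0192 and 0.0225 m and x of cap in the frame of port between -0.004 and 0.004 m and y of cap in the frame of port between -0.004 and 0.004 m and linear speed of cap below 0.01 m/s and distance of each of dye_bottle, vial, beaker from where it was at the start of the episode below 0.02 m and angle between each of dye_bottle, vial, beaker's own z axis and vertical below 0.2 rad); the robot touches nothing.
It fails at once if the bottle, the vial or the beaker is knocked over or moved more than 30 mm (distance of any of dye_bottle, vial, beaker from where it was at the start of the episode above 0.03 m or angle between any of dye_bottle, vial, beaker's own z axis and vertical above 0.6 rad).
It also fails if it takes over 46 s, if anything falls off the work surface, if the arm or the gripper's body presses on something with over 40 N, if the wrist force passes 120 N, or if a joint passes its speed limit or range.

## Working session

There is one attempt and no reset: what is moved stays moved. The work goes in short steps, Python scripts to look and compute and a tool call to move; the robot and the scene stay as the last step left them, time stands still between calls to the robot, and variables do not carry over. Pictures are saved under pics/ and viewed, at most 10 in all, crops included, and the job is handed in when it is done.

Besides the shell and the picture viewer there is one more tool, called after "Request:" in YAML: its name, and indented under it one key for each argument. apply_moves: Moves the arm, as the interface text tells. Its arguments: {"type":"object","properties":{"moves":{"type":"array"}},"required":["moves"]}

```bash
ls; mkdir -p pics; cat > h.py <<'E'
import numpy as np, cv2
from scipy.spatial.transform import Rotation as R
from bench import ctrl
def Rq(q): return R.from_quat([q[1],q[2],q[3],q[0]])
def c2w(name,o=None):
    p=ctrl.camera_params(name)
    if 'cam_to_world' in p: return p,np.array(p['cam_to_world'])
    o=o or ctrl.get_obs(); T=np.eye(4);T[:3,:3]=Rq(o['eef_rot']).as_matrix();T[:3,3]=o['eef_pos']
    return p,T@np.array(p['mount'])
def cloud(name,o=None,pd=None):
    p,T=c2w(name,o)
    img,d=pd if pd else ctrl.camera(name)
    h,w=d.shape
    uv=np.stack(np.meshgrid(np.arange(w),np.arange(h)),-1).reshape(-1,1,2).astype(float)
    n=cv2.undistortPoints(uv,np.array(p['K']),np.array(p['dist'])).reshape(h,w,2)
    P=np.concatenate([n,np.ones((h,w,1))],-1)*d[...,None]
    return img,d,P@T[:3,:3].T+T[:3,3]
def proj(name,pts,o=None):
    p,T=c2w(name,o); Ti=np.linalg.inv(T)
    return cv2.projectPoints(np.array(pts,float).reshape(-1,3),cv2.Rodrigues(Ti[:3,:3])[0],Ti[:3,3],np.array(p['K']),np.array(p['dist']))[0].reshape(-1,2)
E
python3 - <<'E'
from h import *
ims=[]
for c in ['scene','side']:
    img,d,P=cloud(c); np.savez('/tmp/'+c,img=img,d=d,P=P)
    cv2.imwrite(f'pics/{c}0.png',img[...,::-1])
    print(c,c2w(c)[1][:3,3].round(2))
    for t in ['cap','port','reader','dye_bottle','vial','beaker','cap_grip']:
        for r in ctrl.outline_of(c,t):
            m=r['region']&(d>0); q=P[m]
            print(t,round(r['score'],2),np.round(r['position']),m.sum(),np.median(q,0).round(3) if len(q) else '', np.percentile(q,[2,98],axis=0).round(3).tolist() if len(q) else '')
E
```

```text
pics
scene [-0.37 -0.53  0.66]
cap 0.7 [347. 264.] 515 [ 0.453 -0.23   0.027] [[0.433, -0.254, 0.004], [0.471, -0.199, 0.056]]
cap 0.68 [202. 217.] 802 [0.379 0.159 0.036] [[0.351, 0.128, -0.002], [0.425, 0.201, 0.076]]
cap 0.49 [300. 264.] 275 [ 0.391 -0.141  0.02 ] [[0.376, -0.157, 0.002], [0.415, -0.118, 0.042]]
port 0.86 [267. 196.] 1060 [0.522 0.026 0.087] [[0.485, -0.066, 0.05], [0.572, 0.076, 0.114]]
reader 0.62 [282. 210.] 4709 [ 0.517 -0.006  0.06 ] [[0.464, -0.087, 0.004], [0.608, 0.108, 0.109]]
beaker 0.93 [205. 178.] 448 [0.565 0.279 0.041] [[0.552, 0.264, -0.003], [0.664, 0.345, 0.067]]
cap_grip 0.98 [199. 222.] 770 [0.379 0.158 0.037] [[0.351, 0.128, 0.004], [0.421, 0.187, 0.076]]
cap_grip 0.65 [346. 263.] 483 [ 0.453 -0.229  0.027] [[0.433, -0.254, 0.005], [0.468, -0.2, 0.056]]
cap_grip 0.58 [301. 266.] 279 [ 0.391 -0.142  0.022] [[0.376, -0.157, 0.003], [0.416, -0.118, 0.042]]
cap_grip 0.32 [206. 178.] 412 [0.565 0.279 0.045] [[0.552, 0.264, 0.004], [0.602, 0.314, 0.068]]
side [-0.06  0.95  0.67]
cap 0.67 [329. 187.] 153 [ 0.395 -0.128  0.022] [[0.378, -0.142, 0.007], [0.417, -0.111, 0.043]]
cap 0.55 [324. 166.] 190 [ 0.453 -0.217  0.028] [[0.432, -0.247, 0.002], [0.464, -0.194, 0.058]]
port 0.44 [250. 178.] 123 [0.543 0.081 0.089] [[0.34, 0.047, 0.068], [0.569, 0.362, 0.286]]
reader 0.74 [241. 189.] 1390 [0.57  0.114 0.075] [[0.512, 0.009, 0.008], [0.606, 0.119, 0.107]]
dye_bottle 0.8 [230. 245.] 358 [0.423 0.328 0.06 ] [[0.412, 0.305, 0.009], [0.441, 0.335, 0.085]]
vial 0.71 [172. 276.] 253 [0.482 0.448 0.031] [[0.476, 0.434, 0.001], [0.497, 0.455, 0.051]]
beaker 0.88 [186. 225.] 640 [0.569 0.301 0.046] [[0.552, 0.267, 0.005], [0.602, 0.318, 0.07]]
cap_grip 0.55 [325. 165.] 195 [ 0.454 -0.219  0.029] [[0.435, -0.311, 0.006], [0.474, -0.196, 0.057]]
```

```bash
python3 - <<'E'
from h import *
a=cv2.imread('pics/scene0.png');
cv2.imwrite('pics/s1.png',cv2.resize(a[130:330,150:420],None,fx=2.9,fy=2.9,interpolation=cv2.INTER_CUBIC))
for c in ['scene','side']:
    z=np.load(f'/tmp/{c}.npz'); P=z['P']; img=z['img'].astype(int)
    m=(np.hypot(P[...,0]-.453,P[...,1]+.225)<.06)&(P[...,2]>.046)&(P[...,2]<.07)
    q=P[m]; print(c,m.sum(),q.mean(0),np.percentile(q,[0,100],axis=0).round(3).tolist())
    t=m&(P[...,2]>.052); q=P[t][:,:2]
    if len(q)>3: print(cv2.minAreaRect(q.astype(np.float32)*1000))
    # flange ring
    m=(np.hypot(P[...,0]-.453,P[...,1]+.225)<.06)&(P[...,2]>.022)&(P[...,2]<.03); q=P[m]; print('flange',m.sum(),np.percentile(q,[0,100],axis=0).round(3).tolist())
    # reader face: plane fit
    m=(P[...,0]>.44)&(P[...,0]<.63)&(abs(P[...,1])<.13)&(P[...,2]>.02)
    print('rd',m.sum())
E
```

```text
scene 134 [ 0.45857924 -0.22796061  0.05245058] [[0.447, -0.252, 0.046], [0.474, -0.201, 0.057]]
((460.62725830078125, -227.47256469726562), (48.588375091552734, 16.131412506103516), 72.76278686523438)
flange 205 [[0.429, -0.257, 0.022], [0.486, -0.194, 0.03]]
rd 4148
side 53 [ 0.45834492 -0.22323291  0.0529972 ] [[0.449, -0.247, 0.046], [0.469, -0.198, 0.059]]
((461.4524230957031, -223.08602905273438), (49.552711486816406, 13.537704467773438), 77.8635025024414)
flange 71 [[0.432, -0.249, 0.022], [0.462, -0.191, 0.03]]
rd 1338
```

View pics/s1.png

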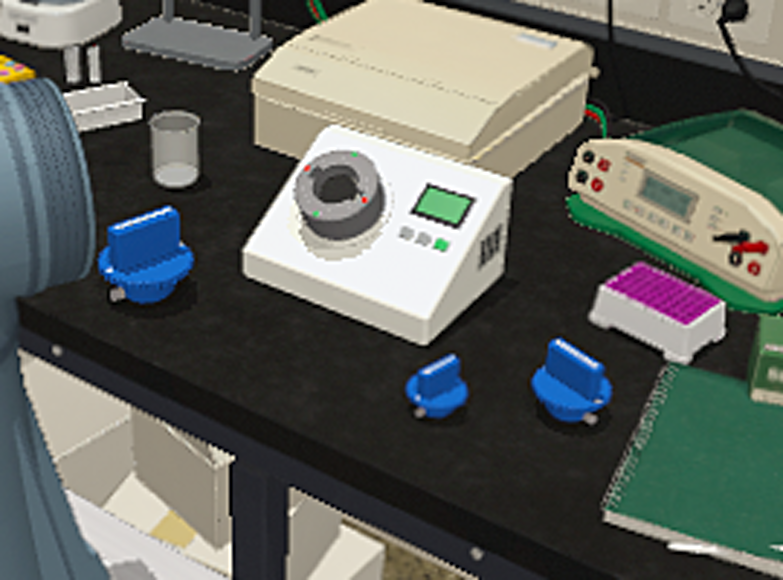

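View pics/side0.png

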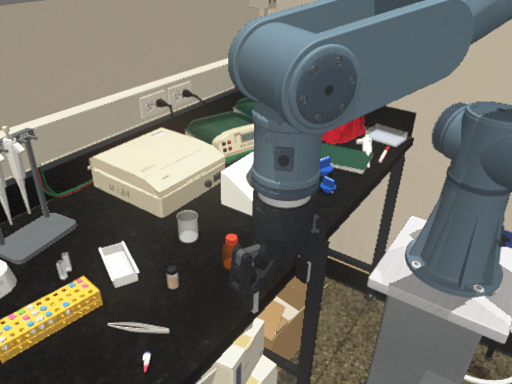

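```bash
python3 - <<'E'
from h import *
o=ctrl.get_obs(); M=Rq(o['eef_rot']).as_matrix(); print('tool axes',M.round(3).tolist(),o['opening'])
print(np.round(ctrl.camera_params('wrist')['mount'],3).tolist())
z=np.load('/tmp/scene.npz'); P=z['P']; I=z['img'].astype(int)
r=ctrl.outline_of('scene','reader')[0]
white=(I.min(-1)>170)&r['region']&(P[...,2]>.03)
q=P[white]
rng=np.random.default_rng(0);best=(0,)
for _ in range(1500):
    a=q[rng.choice(len(q),3,False)]; n=np.cross(a[1]-a[0],a[2]-a[0]); n/=np.linalg.norm(n)+1e-12; n*=np.sign(n[2])
    if abs(np.degrees(np.arccos(n[2]))-30)>6: continue
    k=(abs((q-a[0])@n)<.002).sum()
    if k>best[0]: best=(k,n,a[0])
k,n,a=best; inl=q[abs((q-a)@n)<.003]; c=inl.mean(0); n=np.linalg.svd(inl-c)[2][2]; n*=np.sign(n[2])
yaw=np.arctan2(-n[1],-n[0]); print('face',len(inl),n,np.degrees(np.arccos(n[2])),'yaw',np.degrees(yaw))
h=(P-c)@n
zx=np.array([np.cos(yaw)*np.cos(np.pi/6),np.sin(yaw)*np.cos(np.pi/6),.5]);zy=np.array([-np.sin(yaw),np.cos(yaw),0]);zz=np.cross(zx,zy)
m=(h>.031)&(h<.041)&(np.linalg.norm(P-[.522,.026,.087],axis=-1)<.07)
q=P[m]; u=np.c_[q@zx,q@zy]*1000
(cx,cy),rad=cv2.minEnclosingCircle(u.astype(np.float32)); print(m.sum(),'r',rad,'h',np.median(h[m]))
s=cv2.minAreaRect(u.astype(np.float32)); print(s)
top=zx*cx/1000+zy*cy/1000+zz*np.median(q@zz); print('port_top',top,'foot',top-.036*zz)
# dots
for nm,mm in [('red',(I[...,0]>I[...,1]+60)&(I[...,0]>I[...,2]+60)),('green',(I[...,1]>I[...,0]+40)&(I[...,1]>I[...,2]+40))]:
    k,l,st,ce=cv2.connectedComponentsWithStats(((mm)&(np.linalg.norm(P-top,axis=-1)<.06)).astype(np.uint8))
    for i in range(1,k):
        w=P[l==i].mean(0)-top; print(nm,st[i][4],ce[i].round(1),(w@zx).round(4),(w@zy).round(4),(w@zz).round(4))
E
```

```text
tool axes [[-0.958, 0.286, -0.0], [0.286, 0.958, 0.0], [0.0, 0.0, -1.0]] 1.0016531341814106
[[0.001, -0.946, -0.324, 0.083], [1.0, 0.001, -0.0, -0.0], [0.001, -0.324, 0.946, -0.144], [0.0, 0.0, 0.0, 1.0]]
face 1990 [-0.50139809 -0.00744366  0.86518469] 30.09619886260381 yaw 0.8505395640559587
398 r 41.50965118408203 h 0.03503503357932883
((494.901611328125, 35.12456512451172), (79.73304748535156, 78.32394409179688), 62.70999526977539)
port_top [0.51397106 0.04310002 0.09778927] foot [0.53196908 0.04336721 0.06661236]
red 4 [255.5 187.5] 0.0074 0.035 0.0016
red 4 [275.5 198.5] -0.0039 -0.0341 -0.0002
green 3 [271.7 182.7] 0.0384 0.0022 -0.0013
green 4 [258.5 203.5] -0.0353 -0.0005 0.0027
```

Request:
apply_moves:
  moves:
    - {"jaw": 1,"offset": [0,0,0],"rot": [0,0,5]}
    - {"jaw": 1,"offset": [0,0,-20],"rot": [0,0,0]}
    - {"jaw": 1,"offset": [0,0,0],"rot": [0,0,0]}
    - {"jaw": 1,"offset": [0,0,0],"rot": [0,0,0]}
    - {"jaw": 1,"offset": [0,0,0],"rot": [0,0,0]}

```text
time_s: 1.48
eef_pos: [0.1641, 0.5506, 0.2504]
eef_rot: [-0.0, 0.187, 0.982, -0.001]
wrist_force: [0.4, 0.2, -0.7]
opening: 0.998
grasp_force: 0.0
```

```bash
cat >> h.py <<'E'
def down(ang,tilt=0,yaw=0):
    "tool down with x at world angle ang (deg)"
    a=np.radians(ang); x=np.array([np.cos(a),np.sin(a),0]); z=np.array([0,0,-1.]); return np.c_[x,np.cross(z,x),z]
def plan(p1,M1,n,jaw,p0=None,M0=None):
    o=ctrl.get_obs(); p0=np.array(o['eef_pos']) if p0 is None else p0; M0=Rq(o['eef_rot']).as_matrix() if M0 is None else M0
    rv=R.from_matrix(M0.T@M1).as_rotvec()/n; s=R.from_rotvec(rv).as_matrix(); M=M0
    for i in range(n):
        d=M.T@(p1-p0)/n*1000
        print('{"jaw":%g,"offset":[%.1f,%.1f,%.1f],"rot":[%.2f,%.2f,%.2f]},'%(jaw,*d,*np.degrees(rv)), '' if (i+1)%5 else '\n')
        M=M@s
E
python3 - <<'E'
from h import *
print(ctrl.get_obs()['q'])
plan(np.array([.461,-.225,.17]),down(75),15,1)
E
```

```text
[ 1.07465590e+00  1.64965905e-01  1.58605990e+00 -3.71652001e-05
  1.39189260e+00 -1.19053621e-01]
{"jaw":1,"offset":[-37.4,-40.8,5.4],"rot":[-0.00,0.00,5.56]}, 
{"jaw":1,"offset":[-41.2,-37.0,5.4],"rot":[-0.00,0.00,5.56]}, 
{"jaw":1,"offset":[-44.6,-32.8,5.4],"rot":[-0.00,0.00,5.56]}, 
{"jaw":1,"offset":[-47.6,-28.3,5.4],"rot":[-0.00,0.00,5.56]}, 
{"jaw":1,"offset":[-50.1,-23.6,5.4],"rot":[-0.00,0.00,5.56]}, 

{"jaw":1,"offset":[-52.1,-18.6,5.4],"rot":[-0.00,0.00,5.56]}, 
{"jaw":1,"offset":[-53.7,-13.5,5.4],"rot":[-0.00,0.00,5.56]}, 
{"jaw":1,"offset":[-54.8,-8.2,5.4],"rot":[-0.00,0.00,5.56]}, 
{"jaw":1,"offset":[-55.3,-2.9,5.4],"rot":[-0.00,0.00,5.56]}, 
{"jaw":1,"offset":[-55.3,2.5,5.4],"rot":[-0.00,0.00,5.56]}, 

{"jaw":1,"offset":[-54.8,7.8,5.4],"rot":[-0.00,0.00,5.56]}, 
{"jaw":1,"offset":[-53.8,13.1,5.4],"rot":[-0.00,0.00,5.56]}, 
{"jaw":1,"offset":[-52.3,18.3,5.4],"rot":[-0.00,0.00,5.56]}, 
{"jaw":1,"offset":[-50.3,23.2,5.4],"rot":[-0.00,0.00,5.56]}, 
{"jaw":1,"offset":[-47.8,28.0,5.4],"rot":[-0.00,0.00,5.56]},
```

Request:
apply_moves:
  moves:
    - {"jaw": 1,"offset": [-37.4,-40.8,3],"rot": [0,0,5.56]}
    - {"jaw": 1,"offset": [-41.2,-37.0,3],"rot": [0,0,5.56]}
    - {"jaw": 1,"offset": [-44.6,-32.8,3],"rot": [0,0,5.56]}
    - {"jaw": 1,"offset": [-47.6,-28.3,3],"rot": [0,0,5.56]}
    - {"jaw": 1,"offset": [-50.1,-23.6,3],"rot": [0,0,5.56]}

```text
time_s: 2.1
eef_pos: [0.2633, 0.2908, 0.2358]
eef_rot: [0.0, 0.419, 0.908, -0.0]
wrist_force: [1.1, -0.6, 0.2]
opening: 1.001
grasp_force: 0.0
```

Request:
apply_moves:
  moves:
    - {"jaw": 1,"offset": [-52.1,-18.6,4],"rot": [0,0,5.56]}
    - {"jaw": 1,"offset": [-53.7,-13.5,4],"rot": [0,0,5.56]}
    - {"jaw": 1,"offset": [-54.8,-8.2,4],"rot": [0,0,5.56]}
    - {"jaw": 1,"offset": [-55.3,-2.9,4],"rot": [0,0,5.56]}
    - {"jaw": 1,"offset": [-55.3,2.5,4],"rot": [0,0,5.56]}

```text
time_s: 2.72
eef_pos: [0.3624, 0.0321, 0.2161]
eef_rot: [0.0, 0.625, 0.78, 0.0]
wrist_force: [0.7, 0.6, 0.2]
opening: 0.997
grasp_force: 0.0
```

Request:
apply_moves:
  moves:
    - {"jaw": 1,"offset": [-54.8,7.8,9],"rot": [0,0,5.56]}
    - {"jaw": 1,"offset": [-53.8,13.1,9],"rot": [0,0,5.56]}
    - {"jaw": 1,"offset": [-52.3,18.3,9],"rot": [0,0,5.56]}
    - {"jaw": 1,"offset": [-50.3,23.2,9],"rot": [0,0,5.56]}
    - {"jaw": 1,"offset": [-47.8,28.0,9],"rot": [0,0,5.56]}

```text
time_s: 3.35
eef_pos: [0.4612, -0.2265, 0.1705]
eef_rot: [-0.0, 0.795, 0.607, 0.0]
wrist_force: [1.2, 1.1, 0.3]
opening: 0.998
grasp_force: 0.0
```

```bash
python3 - <<'E'
from h import *
o=ctrl.get_obs(); print(o['eef_pos'],o['q'],np.degrees(np.abs(o['dq'])).max())
img,d,P=cloud('wrist',o); cv2.imwrite('pics/w1.png',img[...,::-1])
for c in ctrl.outline_of('wrist','cap'):
    print(c['score'],c['position'],np.median(P[c['region']&(d>0)],0))
I=img.astype(int); b=(I[...,2]>I[...,0]+60)&(d>0)
t=b|(I.min(-1)>150); t&=(np.hypot(P[...,0]-.461,P[...,1]+.225)<.06)&(P[...,2]>.050)&(P[...,2]<.062)
q=P[t]; print(t.sum(),np.median(q[:,2]),cv2.minAreaRect((q[:,:2]*1000).astype(np.float32)))
f=(np.hypot(P[...,0]-.461,P[...,1]+.225)<.06)&(P[...,2]>.020)&(P[...,2]<.031); print(f.sum(),cv2.minEnclosingCircle((P[f][:,:2]*1000).astype(np.float32)))
E
```

```text
[ 0.46119138 -0.22649714  0.17045345] [-6.87963217e-01  1.09600036e-01  1.81755169e+00  2.07675448e-04
  1.21498140e+00 -4.22457010e-01] 45.99750558597017
0.92 [264.3, 178.6] [ 0.46507819 -0.22320062  0.02721708]
0.67 [186.8, 116.5] [ 0.40281854 -0.13727068  0.02150358]
646 0.05682279942552501 ((463.83203125, -225.90638732910156), (49.50450134277344, 14.02086353302002), 72.29200744628906)
1717 ((463.60467529296875, -226.41183471679688), 32.19603729248047)
```

```bash
python3 - <<'E'
from h import *
o=ctrl.get_obs();print(o['eef_pos'])
plan(np.array([.4638,-.2262,.029]),down(72.3),5,1)
E
```

```text
[ 0.46137814 -0.22906067  0.16942139]
{"jaw":1,"offset":[0.7,0.4,28.1],"rot":[-0.01,0.00,0.47]}, 
{"jaw":1,"offset":[0.7,0.3,28.1],"rot":[-0.01,0.00,0.47]}, 
{"jaw":1,"offset":[0.7,0.3,28.1],"rot":[-0.01,0.00,0.47]}, 
{"jaw":1,"offset":[0.7,0.3,28.1],"rot":[-0.01,0.00,0.47]}, 
{"jaw":1,"offset":[0.7,0.3,28.1],"rot":[-0.01,0.00,0.47]},
```

View pics/w1.png

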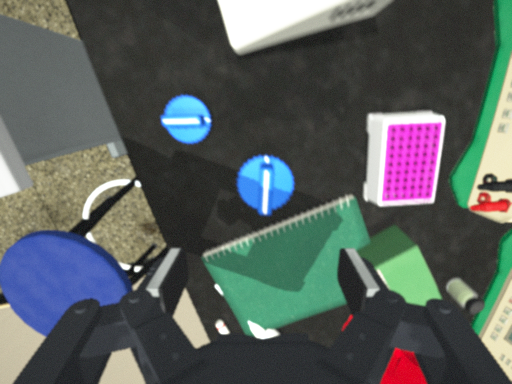

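Request:
apply_moves:
  moves:
    - {"jaw": 1,"offset": [0.9,0.4,30],"rot": [0,0,0.6]}
    - {"jaw": 1,"offset": [0.9,0.4,30],"rot": [0,0,0.6]}
    - {"jaw": 1,"offset": [0.9,0.4,30],"rot": [0,0,0.6]}
    - {"jaw": 1,"offset": [0.8,0.4,30],"rot": [0,0,0.6]}
    - {"jaw": 1,"offset": [0,0,20.4],"rot": [0,0,0]}

```text
time_s: 4.08
eef_pos: [0.4625, -0.2205, 0.0292]
eef_rot: [-0.001, 0.806, 0.592, -0.0]
wrist_force: [0.1, -0.3, 0.3]
opening: 1.0
grasp_force: 0.0
```

Request:
apply_moves:
  moves:
    - {"jaw": 1,"offset": [0,0,0],"rot": [0,0,0]}
    - {"jaw": 0,"offset": [0,0,0],"rot": [0,0,0]}
    - {"jaw": 0,"offset": [0,0,0],"rot": [0,0,0]}
    - {"jaw": 0,"offset": [0,0,0],"rot": [0,0,0]}
    - {"jaw": 0,"offset": [0,0,0],"rot": [0,0,0]}

```text
time_s: 4.7
eef_pos: [0.4638, -0.222, 0.0314]
eef_rot: [0.0, 0.806, 0.592, 0.0]
wrist_force: [0.7, 3.0, 18.0]
opening: 0.157
grasp_force: 61.1
```

Request:
apply_moves:
  moves:
    - {"jaw": 0,"offset": [0,0,0],"rot": [0,0,0]}
    - {"jaw": 0,"offset": [0,0,0],"rot": [0,0,0]}
    - {"jaw": 0,"offset": [0,0,0],"rot": [0,0,0]}
    - {"jaw": 0,"offset": [0,0,0],"rot": [0,0,0]}
    - {"jaw": 0,"offset": [0,0,0],"rot": [0,0,0]}

```text
time_s: 5.32
eef_pos: [0.4639, -0.2221, 0.0315]
eef_rot: [0.0, 0.806, 0.592, 0.0]
wrist_force: [-1.0, 0.5, 5.1]
opening: 0.152
grasp_force: 59.0
```

Request:
apply_moves:
  moves:
    - {"jaw": 0,"offset": [0,0,-15],"rot": [0,0,0]}
    - {"jaw": 0,"offset": [0,0,-35],"rot": [0,0,0]}
    - {"jaw": 0,"offset": [0,0,-50],"rot": [0,0,0]}
    - {"jaw": 0,"offset": [0,0,-50],"rot": [0,0,0]}
    - {"jaw": 0,"offset": [0,0,-10],"rot": [0,0,0]}

```text
time_s: 5.95
eef_pos: [0.4653, -0.2232, 0.1956]
eef_rot: [0.004, 0.806, 0.592, 0.001]
wrist_force: [-0.5, -0.1, -1.1]
opening: 0.15
grasp_force: 58.7
```

```bash
cat >> h.py <<'E'
def port(top=(.514,.0431,.1002),yaw=.85):
    y=np.radians(yaw); c,s=np.cos(y),np.sin(y); k=np.sqrt(3)/2
    zx=np.array([c*k,s*k,.5]);zy=np.array([-s,c,0]); return np.array(top),zx,zy,np.cross(zx,zy)
def tool(ang,yaw=.85):
    "tool axis into port, tool x at ang deg in port frame"
    _,zx,zy,zz=port(yaw=yaw); a=np.radians(ang); x=np.cos(a)*zx+np.sin(a)*zy; return np.c_[x,np.cross(-zz,x),-zz]
E
python3 - <<'E'
from h import *
o=ctrl.get_obs(); print(o['eef_pos'],o['wrist_force'],o['grasp_force'],o['opening'])
top,zx,zy,zz=port(); M=tool(80); A=top+.13*zz-.085*M[:,0]; print(A)
plan(A,M,6,0)
E
```

```text
[ 0.46531928 -0.22324502  0.1955846 ] [-0.45601159 -0.14331587 -1.14522443] 58.698052167892456 0.14954546562985946
[ 0.43746774 -0.04175333  0.20540325]
{"jaw":0,"offset":[27.5,-13.5,-1.8],"rot":[-4.79,1.25,-1.33]}, 
{"jaw":0,"offset":[27.8,-12.6,-2.3],"rot":[-4.79,1.25,-1.33]}, 
{"jaw":0,"offset":[28.2,-11.8,-2.7],"rot":[-4.79,1.25,-1.33]}, 
{"jaw":0,"offset":[28.5,-10.9,-3.0],"rot":[-4.79,1.25,-1.33]}, 
{"jaw":0,"offset":[28.8,-10.0,-3.3],"rot":[-4.79,1.25,-1.33]}, 

{"jaw":0,"offset":[29.1,-9.0,-3.4],"rot":[-4.79,1.25,-1.33]},
```

Request:
apply_moves:
  moves:
    - {"jaw": 0,"offset": [27.5,-13.5,-1.8],"rot": [-4.8,1.25,-1.33]}
    - {"jaw": 0,"offset": [27.8,-12.6,-2.3],"rot": [-4.8,1.25,-1.33]}
    - {"jaw": 0,"offset": [28.2,-11.8,-2.7],"rot": [-4.8,1.25,-1.33]}
    - {"jaw": 0,"offset": [28.5,-10.9,-3.0],"rot": [-4.8,1.25,-1.33]}
    - {"jaw": 0,"offset": [28.8,-10.0,-3.3],"rot": [-4.8,1.25,-1.33]}

```text
time_s: 6.58
eef_pos: [0.4395, -0.0692, 0.199]
eef_rot: [0.135, 0.751, 0.624, 0.167]
wrist_force: [-0.6, -0.6, 0.3]
opening: 0.154
grasp_force: 58.9
```

Request:
apply_moves:
  moves:
    - {"jaw": 0,"offset": [29.1,-9.0,-3.4],"rot": [-4.8,1.25,-1.33]}
    - {"jaw": 0,"offset": [0,0,0],"rot": [0,0,0]}
    - {"jaw": 0,"offset": [0,0,0],"rot": [0,0,0]}
    - {"jaw": 0,"offset": [0,0,0],"rot": [0,0,0]}
    - {"jaw": 0,"offset": [0,0,0],"rot": [0,0,0]}

```text
time_s: 7.2
eef_pos: [0.436, -0.0409, 0.2017]
eef_rot: [0.162, 0.737, 0.626, 0.199]
wrist_force: [-0.2, 0.8, -1.2]
opening: 0.148
grasp_force: 58.9
```

```bash
cat > meas.py <<'E'
from h import *
import sys
o=ctrl.get_obs(); print(o['eef_pos'],np.round(o['wrist_force'],1),np.abs(o['dq']).max().round(3))
img,d,P=cloud('wrist',o); cv2.imwrite(f'pics/{sys.argv[1]}.png',img[...,::-1]); np.savez('/tmp/'+sys.argv[1],img=img,d=d,P=P,pos=o['eef_pos'],rot=o['eef_rot'])
I=img.astype(int); top,zx,zy,zz=port(); E=np.array(o['eef_pos']); MT=Rq(o['eef_rot']).as_matrix()
print('tool err deg',np.degrees(R.from_matrix(tool(80).T@MT).as_rotvec()).round(2))
D=P-top; near=(np.linalg.norm(D,axis=-1)<.055)&(d>0)
for nm,mm in [('red',(I[...,0]>I[...,1]+60)&(I[...,0]>I[...,2]+60)),('green',(I[...,1]>I[...,0]+40)&(I[...,1]>I[...,2]+40))]:
    k,l,st,ce=cv2.connectedComponentsWithStats((mm&near).astype(np.uint8))
    for i in range(1,k):
        if st[i][4]>5: w=D[l==i].mean(0); print(nm,st[i][4],ce[i].round(1),np.round([w@zx,w@zy,w@zz],4))
u=np.stack([D@zx,D@zy,D@zz],-1)
grey=(I.max(-1)-I.min(-1)<30)
m=near&grey&(abs(u[...,2])<.006); q=(u[m][:,:2]*1000).astype(np.float32); print('ring',m.sum(),cv2.minEnclosingCircle(q),cv2.minAreaRect(q)[:2],np.median(u[m][:,2]))
# cap in hand, tool frame
t=(P-E)@MT
b=(I[...,2]>I[...,0]+60)&(d>0)&(np.linalg.norm(t,axis=-1)<.07); print('blue',b.sum())
bt=(d>0)&(abs(t[...,1])<.012)&(abs(t[...,0])<.04)&(t[...,2]<-.015)&(t[...,2]>-.035)&((I[...,2]>I[...,0]+40)|(I.min(-1)>140))
if bt.sum()>5: q=t[bt]; print('bar top',bt.sum(),np.median(q,0),np.percentile(q,[1,99],axis=0).round(4).tolist(),cv2.minAreaRect((q[:,:2]*1000).astype(np.float32)))
fl=b&(t[...,2]>0)&(t[...,2]<.015)
if fl.sum()>5: q=t[fl]; print('flange',fl.sum(),np.median(q[:,2]),np.percentile(q,[1,99],axis=0).round(4).tolist(),cv2.minEnclosingCircle((q[:,:2]*1000).astype(np.float32)))
E
python3 meas.py w2
```

```text
[ 0.43602986 -0.04088682  0.20165085] [-0.2  0.8 -1.2] 0.005
tool err deg [0.34 0.15 0.19]
red 39 [268.   63.8] [0.0085 0.0348 0.0003]
red 30 [267.6 140.4] [-0.0039 -0.0348  0.0008]
green 29 [304.3  96.7] [0.0378 0.     0.0005]
green 28 [232.2 110.1] [-0.0328  0.      0.0006]
ring 3497 ((2.344287633895874, -0.11583947390317917), 40.35129928588867) ((2.1317825317382812, 0.3269996643066406), (79.14839172363281, 79.00316619873047)) 4.092161753510784e-05
blue 4738
bar top 2145 [ 0.00201672  0.00064066 -0.02527802] [[-0.0278, -0.006, -0.0292], [0.0211, 0.0075, -0.016]] ((-3.7464561462402344, 0.893949031829834), (14.111145973205566, 50.90114212036133), 89.94169616699219)
flange 2697 0.004657144436529305 [[-0.0146, -0.0293, 0.0017], [0.0266, 0.0309, 0.0072]] ((-4.011327266693115, 0.9239445924758911), 32.32129669189453)
```

View pics/w2.png

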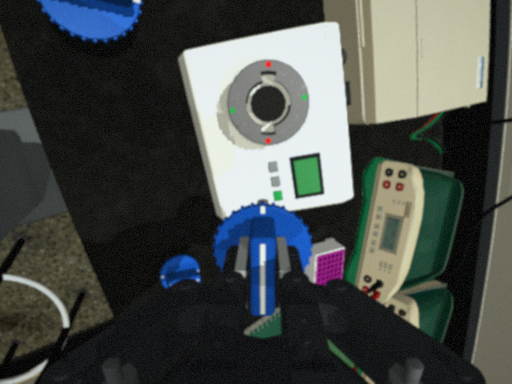

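```bash
cat >> h.py <<'E'
TOP=port()[0]+.0023*port()[1]; C=np.array([-.0039,.0009,.0307])
def capnow(o=None):
    o=o or ctrl.get_obs(); M=Rq(o['eef_rot']).as_matrix(); _,zx,zy,zz=port()
    D=np.array(o['eef_pos'])+M@C-TOP; x=M[:,0]
    return np.round([D@zx*1e3,D@zy*1e3,D@zz*1e3+36,np.degrees(np.arctan2(x@zy,x@zx)),np.degrees(np.arccos(-M[:,2]@zz))],2)
def poses(seq,jaw=0):
    "seq of (angle, capz mm, dx, dy) after the present pose; prints rows"
    o=ctrl.get_obs(); p=np.array(o['eef_pos']); M=Rq(o['eef_rot']).as_matrix(); _,zx,zy,zz=port()
    for a,z,*s in seq:
        M1=tool(a); s=s or (0,0); E=TOP+(z/1e3-.036)*zz+s[0]/1e3*zx+s[1]/1e3*zy-M1@C
        print('{"jaw":%g,"offset":[%.1f,%.1f,%.1f],"rot":[%.2f,%.2f,%.2f]},'%(jaw,*(M.T@(E-p)*1e3),*np.degrees(R.from_matrix(M.T@M1).as_rotvec())))
        p,M=E,M1
E
python3 - <<'E'
from h import *
z=np.load('/tmp/w2.npz'); MT=Rq(z['rot']).as_matrix(); t=(z['P']-z['pos'])@MT; I=z['img'].astype(int)
m=(z['d']>0)&(abs(t[...,1]-.001)<.006)&(t[...,0]>-.027)&(t[...,0]<.02)&(abs(t[...,2]+.0255)<.003)
A=np.c_[t[m],np.ones(m.sum())]; print(m.sum(),np.degrees(np.linalg.lstsq(A[:,[0,1,3]],A[:,2],rcond=None)[0][:2]))
print(capnow()); poses([(80,90,-2,-55),(80,75,0,-20),(80,60),(80,55),(80,50)])
E
```

```text
1700 [0.23693074 0.17127292]
[-20.27 -86.54 132.71  79.81   0.38]
{"jaw":0,"offset":[34.2,12.5,42.7],"rot":[-0.34,-0.16,-0.19]},
{"jaw":0,"offset":[34.8,-4.1,15.0],"rot":[0.00,0.00,0.00]},
{"jaw":0,"offset":[19.7,-3.5,15.0],"rot":[0.00,0.00,0.00]},
{"jaw":0,"offset":[-0.0,-0.0,5.0],"rot":[0.00,0.00,0.00]},
{"jaw":0,"offset":[-0.0,-0.0,5.0],"rot":[0.00,0.00,0.00]},
```

Request:
apply_moves:
  moves:
    - {"jaw": 0,"offset": [34.2,12.5,42.7],"rot": [-0.34,-0.16,-0.19]}
    - {"jaw": 0,"offset": [34.8,-4.1,15],"rot": [0,0,0]}
    - {"jaw": 0,"offset": [19.7,-3.5,15],"rot": [0,0,0]}
    - {"jaw": 0,"offset": [0,0,5],"rot": [0,0,0]}
    - {"jaw": 0,"offset": [0,0,5],"rot": [0,0,0]}

```text
time_s: 7.88
eef_pos: [0.4935, 0.0468, 0.14]
eef_rot: [0.165, 0.735, 0.627, 0.2]
wrist_force: [-0.3, -0.4, -0.8]
opening: 0.148
grasp_force: 58.9
```

Request:
apply_moves:
  moves:
    - {"jaw": 0,"offset": [0,0,0],"rot": [0,0,0]}
    - {"jaw": 0,"offset": [0,0,0],"rot": [0,0,0]}
    - {"jaw": 0,"offset": [0,0,0],"rot": [0,0,0]}
    - {"jaw": 0,"offset": [0,0,0],"rot": [0,0,0]}
    - {"jaw": 0,"offset": [0,0,0],"rot": [0,0,0]}

```text
time_s: 8.5
eef_pos: [0.4933, 0.0471, 0.1403]
eef_rot: [0.165, 0.735, 0.626, 0.2]
wrist_force: [-0.1, 0.1, -0.3]
opening: 0.149
grasp_force: 58.9
```

```bash
python3 meas.py w3; python3 - <<'E'
from h import *
print(capnow()); poses([(80,46),(80,42),(80,38),(80,38),(80,38)])
E
```

```text
[0.49326762 0.04707667 0.14027148] [-0.1  0.1 -0.3] 0.003
tool err deg [-0.06 -0.   -0.04]
red 52 [262.7 179.8] [0.0086 0.0349 0.0005]
green 40 [308.  216.7] [ 0.0378 -0.      0.0005]
ring 2577 ((2.757448434829712, 0.5518921613693237), 39.99092483520508) ((5.546077728271484, 15.44800090789795), (49.42351531982422, 79.72825622558594)) -0.00012186913437797792
blue 4683
bar top 2131 [ 0.00198373  0.00064733 -0.02523855] [[-0.0277, -0.006, -0.029], [0.0211, 0.0075, -0.0163]] ((-3.8890151977539062, 0.9040822982788086), (50.729129791259766, 14.144341468811035), 0.07344939559698105)
flange 2684 0.004680924586213202 [[-0.0146, -0.0286, 0.0017], [0.0266, 0.0307, 0.0072]] ((-3.251577138900757, 1.7078901529312134), 32.20307922363281)
[-1.000e-02  3.500e-01  5.030e+01  8.004e+01  5.000e-02]
{"jaw":0,"offset":[-0.3,0.1,4.3],"rot":[0.05,0.00,0.04]},
{"jaw":0,"offset":[-0.0,-0.0,4.0],"rot":[0.00,0.00,0.00]},
{"jaw":0,"offset":[-0.0,-0.0,4.0],"rot":[0.00,0.00,0.00]},
{"jaw":0,"offset":[0.0,0.0,0.0],"rot":[0.00,0.00,0.00]},
{"jaw":0,"offset":[0.0,0.0,0.0],"rot":[0.00,0.00,0.00]},
```

View pics/w3.png

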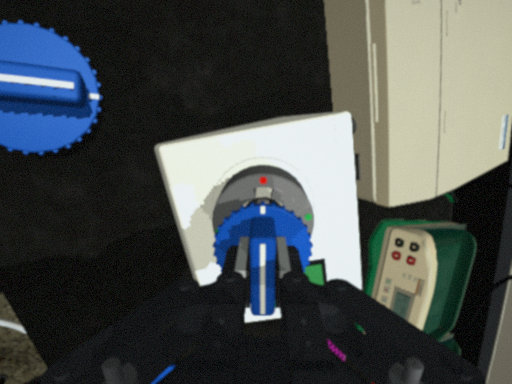

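Request:
apply_moves:
  moves:
    - {"jaw": 0,"offset": [-0.3,0.1,4.3],"rot": [0,0,0]}
    - {"jaw": 0,"offset": [0,0,4],"rot": [0,0,0]}
    - {"jaw": 0,"offset": [0,0,4],"rot": [0,0,0]}
    - {"jaw": 0,"offset": [0,0,3],"rot": [0,0,0]}
    - {"jaw": 0,"offset": [0,0,3],"rot": [0,0,0]}

```text
time_s: 9.18
eef_pos: [0.5025, 0.047, 0.124]
eef_rot: [0.165, 0.735, 0.627, 0.2]
wrist_force: [0.9, -0.8, -0.5]
opening: 0.148
grasp_force: 58.9
```

```bash
python3 - <<'E'
from h import *
o=ctrl.get_obs();print(capnow(o),o['wrist_force'],o['torque'])
E
```

```text
[-9.000e-02  1.000e-01  3.165e+01  8.004e+01  3.000e-02] [ 0.92489055 -0.78269237 -0.51271336] [ 0.02574275  0.33567994 -0.0280911 ]
```

Request:
apply_moves:
  moves:
    - {"jaw": 0,"offset": [0,0,2],"rot": [0,0,0]}
    - {"jaw": 0,"offset": [0,0,2],"rot": [0,0,0]}
    - {"jaw": 0,"offset": [0,0,0],"rot": [0,0,0]}
    - {"jaw": 0,"offset": [0,0,0],"rot": [0,0,0]}
    - {"jaw": 0,"offset": [0,0,0],"rot": [0,0,0]}

```text
time_s: 9.8
eef_pos: [0.5045, 0.047, 0.1209]
eef_rot: [0.165, 0.735, 0.627, 0.2]
wrist_force: [0.3, 0.4, -0.7]
opening: 0.149
grasp_force: 58.9
```

```bash
python3 - <<'E'
from h import *
o=ctrl.get_obs();print(capnow(o),o['wrist_force'],o['torque'])
E
```

```text
[1.000e-01 5.000e-02 2.799e+01 8.005e+01 6.000e-02] [ 0.28794363  0.43317428 -0.71952037] [0.03578258 0.30598261 0.05336673]
```

Request:
apply_moves:
  moves:
    - {"jaw": 0,"offset": [0,0,2],"rot": [0,0,0]}
    - {"jaw": 0,"offset": [0,0,2],"rot": [0,0,0]}
    - {"jaw": 0,"offset": [0,0,2],"rot": [0,0,0]}
    - {"jaw": 0,"offset": [0,0,0],"rot": [0,0,0]}
    - {"jaw": 0,"offset": [0,0,0],"rot": [0,0,0]}

```text
time_s: 10.42
eef_pos: [0.5076, 0.0471, 0.1158]
eef_rot: [0.165, 0.735, 0.627, 0.2]
wrist_force: [-2.0, 0.4, 3.3]
opening: 0.154
grasp_force: 59.6
```

```bash
python3 - <<'E'
from h import *
o=ctrl.get_obs();print(capnow(o),o['wrist_force'],np.array(o['wrist_force'])@port()[3],o['torque'])
E
```

```text
[2.000e-01 6.000e-02 2.197e+01 8.005e+01 6.000e-02] [-1.98403418  0.39896936  3.26670045] 3.817994195388839 [-0.02922432  0.35035635  0.03193779]
```

Request:
apply_moves:
  moves:
    - {"jaw": 0,"offset": [0,0,2],"rot": [0,0,0]}
    - {"jaw": 0,"offset": [0,0,2],"rot": [0,0,0]}
    - {"jaw": 0,"offset": [0,0,1.5],"rot": [0,0,0]}
    - {"jaw": 0,"offset": [0,0,0],"rot": [0,0,0]}
    - {"jaw": 0,"offset": [0,0,0],"rot": [0,0,0]}

```text
time_s: 11.05
eef_pos: [0.5103, 0.0471, 0.111]
eef_rot: [0.165, 0.735, 0.627, 0.2]
wrist_force: [-4.9, -0.2, 7.4]
opening: 0.151
grasp_force: 60.3
```

```bash
python3 - <<'E'
from h import *
o=ctrl.get_obs();print(capnow(o),o['wrist_force'],np.array(o['wrist_force'])@port()[3],o['torque'])
E
```

```text
[2.200e-01 7.000e-02 1.650e+01 8.005e+01 6.000e-02] [-4.94710306 -0.15330317  7.35246733] 8.841839931313745 [-0.00640482  0.46074266 -0.00365431]
```

```bash
python3 - <<'E'
from h import *
poses([(80,15.6),(80,15.6),(72,15.6),(63,15.6),(54,15.6),(45,15.6),(36,15.6),(27,15.6),(18,15.6),(9,15.6),(4,15.6),(0,15.6),(-2,15.6)])
E
```

```text
{"jaw":0,"offset":[-0.1,-0.2,0.9],"rot":[0.06,-0.00,0.05]},
{"jaw":0,"offset":[0.0,0.0,0.0],"rot":[0.00,0.00,0.00]},
{"jaw":0,"offset":[0.1,0.6,-0.0],"rot":[0.00,-0.00,8.00]},
{"jaw":0,"offset":[0.1,0.6,0.0],"rot":[-0.00,-0.00,9.00]},
{"jaw":0,"offset":[0.1,0.6,0.0],"rot":[0.00,0.00,9.00]},
{"jaw":0,"offset":[0.1,0.6,-0.0],"rot":[-0.00,-0.00,9.00]},
{"jaw":0,"offset":[0.1,0.6,0.0],"rot":[-0.00,0.00,9.00]},
{"jaw":0,"offset":[0.1,0.6,0.0],"rot":[0.00,0.00,9.00]},
{"jaw":0,"offset":[0.1,0.6,-0.0],"rot":[0.00,-0.00,9.00]},
{"jaw":0,"offset":[0.1,0.6,-0.0],"rot":[-0.00,0.00,9.00]},
{"jaw":0,"offset":[0.1,0.3,0.0],"rot":[-0.00,-0.00,5.00]},
{"jaw":0,"offset":[0.1,0.3,-0.0],"rot":[0.00,0.00,4.00]},
{"jaw":0,"offset":[0.0,0.1,0.0],"rot":[-0.00,0.00,2.00]},
```

Request:
apply_moves:
  moves:
    - {"jaw": 0,"offset": [-0.1,-0.2,0.9],"rot": [0,0,0]}
    - {"jaw": 0,"offset": [0,0,0],"rot": [0,0,0]}
    - {"jaw": 0,"offset": [0,0.3,0],"rot": [0,0,4]}
    - {"jaw": 0,"offset": [0.1,0.3,0],"rot": [0,0,4]}
    - {"jaw": 0,"offset": [0.1,0.6,0],"rot": [0,0,9]}

```text
time_s: 11.68
eef_pos: [0.512, 0.0466, 0.1113]
eef_rot: [0.134, 0.82, 0.51, 0.222]
wrist_force: [-8.6, -2.5, 12.6]
opening: 0.15
grasp_force: 61.3
```

```bash
python3 - <<'E'
from h import *
o=ctrl.get_obs();print(capnow(o),o['wrist_force'],np.array(o['wrist_force'])@port()[3],np.array(o['torque'])@port()[3])
E
```

```text
[ 0.63 -0.36 15.94 62.86  0.12] [-8.60292087 -2.45653081 12.60095381] 15.231954219382391 0.10402010836230427
```

Request:
apply_moves:
  moves:
    - {"jaw": 0,"offset": [0.1,0.6,0],"rot": [0,0,9]}
    - {"jaw": 0,"offset": [0.1,0.6,0],"rot": [0,0,9]}
    - {"jaw": 0,"offset": [0.1,0.6,0],"rot": [0,0,9]}
    - {"jaw": 0,"offset": [0.1,0.6,0],"rot": [0,0,9]}
    - {"jaw": 0,"offset": [0.1,0.6,0],"rot": [0,0,9]}

```text
time_s: 12.3
eef_pos: [0.5139, 0.045, 0.1124]
eef_rot: [0.039, 0.953, 0.156, 0.257]
wrist_force: [-10.2, -1.7, 13.5]
opening: 0.154
grasp_force: 61.4
```

```bash
python3 - <<'E'
from h import *
o=ctrl.get_obs();print(capnow(o),o['wrist_force'],np.array(o['wrist_force'])@port()[3],np.array(o['torque'])@port()[3])
E
```

```text
[ 0.36 -0.13 15.91 17.8   0.1 ] [-10.19053082  -1.73406786  13.54019806] 16.833722447127027 0.1303994440031927
```

Now the last 18° plus a degree or so against the stop.

Request:
apply_moves:
  moves:
    - {"jaw": 0,"offset": [0.1,0.6,0],"rot": [0,0,8]}
    - {"jaw": 0,"offset": [0.1,0.4,0],"rot": [0,0,6]}
    - {"jaw": 0,"offset": [0,0.2,0],"rot": [0,0,3]}
    - {"jaw": 0,"offset": [0,0.1,0],"rot": [0,0,1]}
    - {"jaw": 0,"offset": [0,0,0],"rot": [0,0,0]}

```text
time_s: 12.92
eef_pos: [0.5143, 0.044, 0.1126]
eef_rot: [-0.002, 0.966, 0.008, 0.26]
wrist_force: [-9.8, -1.5, 12.7]
opening: 0.147
grasp_force: 61.3
```

```bash
python3 - <<'E'
from h import *
o=ctrl.get_obs();print(capnow(o),o['wrist_force'],np.array(o['wrist_force'])@port()[3],np.array(o['torque'])@port()[3])
E
```

```text
[ 0.36 -0.03 15.91  0.06  0.09] [-9.7951558  -1.54340444 12.71439832] 15.919478918801426 0.04103344456234291
```

Request:
apply_moves:
  moves:
    - {"jaw": 0,"offset": [0,0,-1.5],"rot": [0,0,0]}
    - {"jaw": 0,"offset": [0,0,-1.5],"rot": [0,0,0]}
    - {"jaw": 0,"offset": [0,0,-1.5],"rot": [0,0,0]}
    - {"jaw": 0,"offset": [0,0,0],"rot": [0,0,0]}
    - {"jaw": 0,"offset": [0,0,0],"rot": [0,0,0]}

```text
time_s: 13.55
eef_pos: [0.5121, 0.044, 0.1162]
eef_rot: [-0.002, 0.966, 0.008, 0.26]
wrist_force: [-2.0, 0.4, 5.0]
opening: 0.153
grasp_force: 59.8
```

```bash
python3 - <<'E'
from h import *
o=ctrl.get_obs();print(capnow(o),o['wrist_force'],np.array(o['wrist_force'])@port()[3],np.array(o['torque'])@port()[3])
E
```

```text
[ 2.10e-01 -1.00e-02  2.01e+01  5.00e-02  9.00e-02] [-1.9873437   0.41779604  5.04411106] 5.358791870016185 0.04386417056769817
```

Request:
apply_moves:
  moves:
    - {"jaw": 0.5,"offset": [0,0,0],"rot": [0,0,0]}
    - {"jaw": 1,"offset": [0,0,0],"rot": [0,0,0]}
    - {"jaw": 1,"offset": [0,0,0],"rot": [0,0,0]}
    - {"jaw": 1,"offset": [0,0,0],"rot": [0,0,0]}
    - {"jaw": 1,"offset": [0,0,0],"rot": [0,0,0]}

```text
time_s: 14.18
eef_pos: [0.5117, 0.044, 0.1159]
eef_rot: [-0.002, 0.966, 0.007, 0.259]
wrist_force: [-0.8, 0.1, 0.5]
opening: 0.998
grasp_force: 0.0
```

Request:
apply_moves:
  moves:
    - {"jaw": 1,"offset": [0,0,-10],"rot": [0,0,0]}
    - {"jaw": 1,"offset": [0,0,-25],"rot": [0,0,0]}
    - {"jaw": 1,"offset": [0,0,-30],"rot": [0,0,0]}
    - {"jaw": 1,"offset": [0,0,-20],"rot": [0,0,0]}
    - {"jaw": 1,"offset": [0,0,0],"rot": [0,0,0]}

```text
time_s: 14.8
eef_pos: [0.4699, 0.0431, 0.1917]
eef_rot: [-0.001, 0.965, 0.008, 0.261]
wrist_force: [1.4, -0.2, 0.3]
opening: 0.997
grasp_force: 0.0
```

```bash
python3 - <<'E'
from h import *
o=ctrl.get_obs();print(o['eef_pos'],o['wrist_force'],o['opening'],np.abs(o['dq']).max())
img,d,P=cloud('wrist',o); cv2.imwrite('pics/w4.png',img[...,::-1])
_,zx,zy,zz=port(); D=P-TOP; u=np.stack([D@zx,D@zy,D@zz],-1)*1e3; u[...,2]+=36
I=img.astype(int)
b=((I[...,2]>I[...,0]+40)|(I.min(-1)>140))&(d>0)&(np.linalg.norm(u[...,:2],axis=-1)<45)
t=b&(u[...,2]>72)&(u[...,2]<85); q=u[t]; print('bar',t.sum(),np.median(q[:,2])-56,cv2.minAreaRect(q[:,:2].astype(np.float32)))
f=b&(u[...,2]>40)&(u[...,2]<54); q=u[f]; print('flange',f.sum(),np.median(q[:,2])-26,cv2.minEnclosingCircle(q[:,:2].astype(np.float32)))
A=np.c_[q[:,:2],np.ones(len(q))]; print('tilt',np.degrees(np.linalg.lstsq(A,q[:,2],rcond=None)[0][:2]))
E
```

```text
[0.46989211 0.04313127 0.19169828] [ 1.41137956 -0.16428058  0.33115773] 0.997227126200939 0.052417199189508
bar 927 21.07459779979513 ((1.3248977661132812, 0.28750085830688477), (50.139251708984375, 13.600473403930664), 0.6339142918586731)
flange 2379 21.16061914958479 ((1.120923638343811, -0.21773675084114075), 32.1348991394043)
tilt [-0.1359863  -0.10380326]
```

View pics/w4.png

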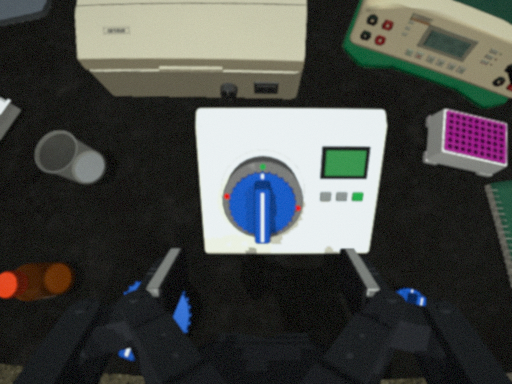

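The picture shows the cap seated at (263,205), its bar in line with the green dot at (262,167). It measures z = 21.1 mm, angle 0.6° and tilt 0.2°, so it is locked. The bottle and beaker are standing and the gripper is clear.

```bash
python3 -c "
from bench import ctrl
print(ctrl.hand_in())"
```

```text
the job is handed in; nothing more can be done
None
```

The blue cap is locked in the reader's port and let go: the last picture put it 21.1 mm above the collar's foot and 0.6° off the green dots. The arm stayed well clear of the bottle, vial and beaker; that picture shows the bottle and beaker undisturbed, while the vial is out of view. The job is handed in, and no verdict was returned.

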